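# Set the blue pump's gated lever to off

## Task

Stop the blue pump: draw its forward-off-reverse lever out of the forward end and set it to off, so that it drops fully home in the narrow middle notch, which has to be felt for, and let go. Do not run the pump in reverse on the way, leave the white pump running as it is, and do not push the other things on the bench about.

Things in the scene. Friction and masses are not known exactly. Their poses are not given: they have to be found in the camera images.
- blue_pump: the blue peristaltic pump drive, fixed to the bench, turned another way every time: box 190 (its x) x 150 (its y) x 110 mm high, round grey roller head on its -x face out to x = -122 mm. Origin: centre of its underside, z up. On its top stands a gated lever with a red ball, between two dark steel cheek plates (tops 133 mm up, at y = +-26 mm).
- blue_pivot (a point): pivot of the blue pump's lever, 90 mm above the pump's origin; hinge axis = the pump's y. A sprung cross pin on the rod drops into one of three places of a brass gate: forward end, narrow off notch, reverse end. Lands 7 mm high part them: the lever cannot be pushed out of an end, it must first be drawn out along its own rod. On a land it slides easily and stays where left (not off).
- blue_gate_top (a point): top of the gate, 140 mm above the pump's origin (fixed to the pump). The gate is not set true: the off notch's middle lies anywhere within 0.08 rad of upright, no reading tells where. The pin has 0.025 rad of play each way in it. Passing over it, the pin drops in by itself if the ball is not held up, and the lever is then stopped sideways. At a lean of 0.16 to 0.32 rad the pin rides on a land.
- blue_lever (a joint): lean of the blue pump's lever, rad: 0 upright, positive towards the pump's +x (forward), negative towards -x (reverse); stops at +-0.64; starts at the forward end, 0.59 to 0.635. On a land it takes 1 to 3 N at the ball to move it; in the off notch it holds against 7 N and more.
- blue_lift (a joint): how far the blue pump's lever is drawn out along its rod, m: 0 seated in a notch, about 0.0065 to 0.007 riding on a land, 0.011 at the stop. The spring pulls it in with 8 N at 0, 11 N at the stop. Draw it out at least 0.008 to swing it freely.
- blue_knob (a point): centre of the red ball, 30 mm diameter, on the blue pump's lever; 125 mm from the pivot when seated, more by blue_lift; the rod below it is 9 mm thick; its z axis points outward along the rod
- white_pump: the white peristaltic pump drive, fixed to the bench, turned another way every time: box 190 (its x) x 150 (its y) x 110 mm high, round grey roller head on its -x face out to x = -122 mm. Origin: centre of its underside, z up. Same lever as the blue one; it is running, leave it alone.
- white_lever (a joint): lean of the white pump's lever, rad, same sense; starts and stays at the reverse end, -0.635 to -0.59
- white_lift (a joint): how far the white pump's lever is drawn out, m; stays near 0
- white_knob (a point): centre of the red ball, 30 mm diameter, on the white pump's lever
- reagent: amber jar with blue cap, 48 dia x 85 high, stands between the pumps (mm); bystander; origin at its underside
- beaker: clear glass beaker, 70 dia x 90 high (mm); bystander; origin at its underside
- wash: white plastic bottle with red cap, 60 dia x 150 high (mm); bystander; origin at its underside
- solvent: clear bottle with blue cap, 80 dia x 190 high (mm); bystander; origin at its underside
- driver: screwdriver, 180 mm long, lying along its x; bystander
- petri: stack of clear dishes, 90 dia x 45 high (mm); bystander; origin at its underside
- tipbox: orange open box 120 x 80 x 50 high (mm); bystander; origin at its underside

How it is judged (in metres and radians):
At the end, for the whole second after the job is handed in: The blue lever is within 0.15 rad of upright and its pin has dropped into the off notch (drawn out less than 2.5 mm), at rest; the white lever is still seated at its reverse end (value of joint blue_lever between -0.15 and 0.15 rad and value of joint each of blue_lift, white_lift below 0.0025 m and velocity of joint blue_lever between -0.1 and 0.1 rad/s and value of joint white_lever below -0.45 rad); the robot touches nothing.
It fails at once if the blue lever goes past off towards reverse (beyond -0.35 rad) (value of joint blue_lever below -0.35 rad).
It fails at once if the white pump's lever is moved off its reverse end or drawn out by more than 4 mm (value of joint white_lever above -0.45 rad or value of joint white_lift above 0.004 m).
It fails at once if a bystander is moved by more than 30 mm, or a bottle, jar, beaker, dish stack or box tips over (beyond 0.5 rad) (distance of any of reagent, beaker, wash, solvent, driver, petri, tipbox from where it was at the start of the episode above 0.03 m or angle between any of reagent, beaker, wash, solvent, petri, tipbox's own z axis and vertical above 0.5 rad).
It also fails if it takes over 61 s, if anything falls off the work surface, if the arm or the gripper's body presses on something with over 40 N, if the wrist force passes 120 N, or if a joint passes its speed limit or range.

## Robot

A 6-joint arm with a two-finger parallel gripper is mounted at the origin on the work surface. World frame = base frame: x ahead of the robot, y to its left, z up, the work surface at z = 0. Lengths are in mm, angles in degrees, forces in N, time in s.
With the tool pointing down it reaches from about 350 to 850 mm from the base axis. Payload 8.1 kg.
Tool frame: the origin (TCP) lies midway between the tips of the shut fingers; the grasp point (between the pads) lies 19 mm behind it (r.grasp_offset is the distance from the TCP to the grasp point, in mm); z points along the fingers, x is the direction in which the jaws open and shut, and the axes are right-handed (so a half turn about z gives the same grasp; the last joint's range is limited). The gripper opens to 85 mm and grips with 20 to 120 N. Pads are 22 mm wide; open, the fingers measure 114 mm over their backs; the gripper's body (76 mm by 85 mm) begins 54 mm behind the grasp point. The pads swing forward as they close: fully open they stand 13 mm farther back than shut.
Start: joints at [62.429, 7.471, 85.268, -0, 87.261, -4.893], TCP at [231.307, 553.626, 231.292] pointing down, gripper open.
Joint ranges: [-169.43, 169.43], [-51.17, 129.36], [1.28, 143.12], [-76.62, 256.62], [0, 156.53], [-152.29, 152.29]. Speed limits (degrees/s): [136.94, 136.94, 159.86, 180, 180, 180].

## Interface

Orientations are given as [roll, pitch, yaw] about the fixed x, y, z axes, in that order (R = Rz(yaw) Ry(pitch) Rx(roll)).
In Python, from bench import r, optics, hand_in gives the robot as it stands.
- The arm moves only by the shell command python3 -m pendant 'ROWS' [FORCE]. ROWS is JSON, a list of rows, each a list of 5 numbers: the opening, from 0 (shut) to 1 (fully open), then the shift along the tool's x, y, z in mm, then the turn about the tool's z in degrees. A call has 1 to 10 rows; each row shifts and turns the commanded pose from where the row before left it, along the tool's axes as they then stand; what a row does not reach is not made up. A row lasts 1/10 s, in which the tool goes at most 50 mm and 8.59 degrees, less where a joint would pass 70% of its speed; a pose out of reach is approached as far as the arm can. A call with a gripper value outside its range is refused whole. The fingers move at their own pace and stop on an object; FORCE is the grip in N (left out, the last holds). Time passes only in rows, so rows that do not move let the fingers close. It gives the time, the measured TCP pose, the force and the opening at its end, in the units of the state.
- r.sense(): the state, without advancing time (a new reading comes with each control period).
- optics.snapshot(name): name is "scene" or "top"; returns (picture, depth): 420x560x3 uint8, blue, green, red; 420x560 float32, mm along the optical axis (not along the pixel's ray), 0 where there is no reading.
- optics.camera_params(name): a dict with "camera_matrix" (3x3 intrinsics, pixels), "eye" and "orientation" of the camera in the world. Camera axes: x right, y down, z forward; pixel columns grow to the right and rows downward; lengths in mm; the calibration is good to about 2 mm. A picture is of the moment at which its call begins. camera_params takes no time and is no camera call.
- hand_in(): hands the job in, once; it reports no verdict.
Trained networks look in the newest picture that a camera, given by its name, has taken for a name from the list of things; names that differ only in an ending like _2 or _b are one class to them, and where a whole thing is asked for, a point or a joint stands for the part that bears it (a point fixed in the world has none). Each returns a list of dicts, best first, with "score" (0 to 1); they miss things now and then, are a little off and sometimes report something else, mostly with a low value. They report only what shows in the picture. A call takes as long as a camera call.
- optics.search_frame(camera, query): "at" ([x, y, z] in mm, in world coordinates, good to about 4 mm: the middle of the surface that is visible of it).
The state is a dict: "time": time; "joint_pos": joint angles; "qd": joint speeds; "joint_efforts": joint torques, N m; "tool_pos": TCP position; "tcp_rot": TCP orientation; "ft_force": force on the tool from outside, world axes, zero at the start; "wrist_torque": the same for the moment, N m; "finger_gap": finger opening in mm.
Only numpy, scipy, OpenCV 4.12 (cv2) and the standard library are available. Lean on these libraries where they do the work, as an engineer would, in place of code of your own. Each camera call takes 0.05 s, during which the arm holds its last target. There are 200 camera calls.

## Working session

There is one attempt and no reset: what is moved stays moved. The work goes in short steps, Python scripts to look and compute and a shell command to move; the robot and the scene stay as the last step left them, time stands still between calls to the robot, and variables do not carry over. Pictures are saved under pics/ and viewed, about 8 in all and at most 12, crops included, and the job is handed in when it is done.

```bash
mkdir -p pics
cat > h.py <<'E'
import numpy as np, cv2
from bench import r, optics, hand_in
from scipy.spatial.transform import Rotation as Ro
def cam(n):
    p=optics.camera_params(n); return p
E
python3 - <<'E'
from h import *
for n in("scene","top"):
    p=optics.camera_params(n); print(n,p)
    im,d=optics.snapshot(n); cv2.imwrite(f"pics/{n}0.png",im); np.save(f"pics/{n}0.npy",d)
    for q in("blue_pump","blue_knob","white_knob","white_pump","blue_gate_top"):
        print(q,[(np.round(x["at"]),round(x["score"],2)) for x in optics.search_frame(n,q)][:3])
print(r.sense())
E
```

```text
scene {'camera_matrix': array([[501.54025268,   0.        , 279.21004084],
       [  0.        , 501.54025268, 214.87368205],
       [  0.        ,   0.        ,   1.        ]]), 'eye': array([ 1375.89731895, -1268.03013546,  1186.21301512]), 'orientation': array([-124.84342303,   -0.682821  ,   32.73958405])}
blue_pump [(array([522., 133., 110.]), 0.81), (array([523., 127., 199.]), 0.32)]
blue_knob [(array([527., 134., 193.]), 0.64)]
white_knob [(array([ 455., -203.,  187.]), 0.55)]
white_pump [(array([ 538., -244.,  109.]), 0.61), (array([522., 135., 110.]), 0.57)]
blue_gate_top [(array([524., 134., 108.]), 0.74)]
top {'camera_matrix': array([[507.18600711,   0.        , 280.74645413],
       [  0.        , 507.18600711, 208.86979768],
       [  0.        ,   0.        ,   1.        ]]), 'eye': array([ 369.80697388,   -4.72552657, 1624.63245146]), 'orientation': array([-171.40837825,    0.83806433,  -88.32885194])}
blue_pump [(array([490., 197., 112.]), 0.95)]
blue_knob [(array([514., 137., 200.]), 0.5)]
white_knob [(array([ 446., -200.,  194.]), 0.59)]
white_pump [(array([ 502., -198.,  111.]), 0.73), (array([ 446., -201.,  199.]), 0.22)]
blue_gate_top [(array([489., 201., 112.]), 0.87)]
{'time': 0.6, 'joint_pos': array([ 6.24293561e+01,  7.47002949e+00,  8.52663330e+01, -7.20944638e-04,
        8.72608536e+01, -4.89333380e+00]), 'qd': array([ 0.03321444, -0.05312022,  0.04278827,  0.05691846, -0.03929939,
        0.02365252]), 'joint_efforts': array([ 3.05037446e-06, -5.68944454e+01, -5.00601518e+01, -2.95018872e-04,
        1.54412261e-03,  1.80772116e-05]), 'tool_pos': array([231.31986933, 553.63782725, 231.31816028]), 'tcp_rot': array([ 1.79999045e+02, -2.71239091e-03,  6.73227244e+01]), 'ft_force': array([-0.3179912 ,  0.1323693 , -0.47611125]), 'wrist_torque': array([ 0.06459156,  0.00438333, -0.05350843]), 'finger_gap': 85.39978773058345}
```

View pics/scene0.png

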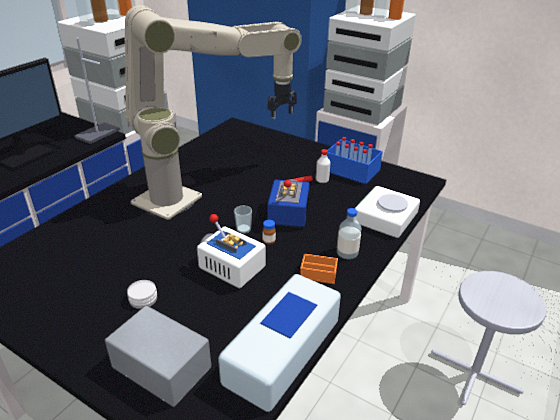

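View pics/top0.png

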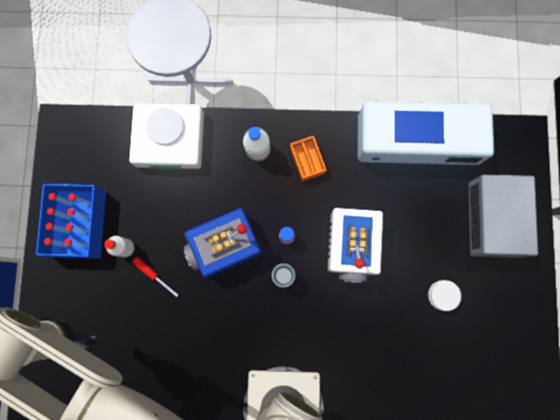

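```bash
cat >> h.py <<'E'
def pts(n,d):
    p=optics.camera_params(n); K=p["camera_matrix"]; v,u=np.indices(d.shape)
    c=np.stack([(u-K[0,2])/K[0,0]*d,(v-K[1,2])/K[1,1]*d,d],-1)
    return c@Ro.from_euler("xyz",p["orientation"],degrees=True).as_matrix().T+p["eye"]
def red(im):
    b,g,rr=[im[...,i].astype(int) for i in range(3)]; return (rr>90)&(rr>2*g)&(rr>2*b)
def ball(n,im,d,near,rad=45):
    from scipy.optimize import least_squares
    P=pts(n,d); m=red(im)&(d>0)&(np.linalg.norm(P-near,axis=-1)<rad); Q=P[m]
    s=least_squares(lambda c:np.linalg.norm(Q-c,axis=1)-15,Q.mean(0)-[0,0,8],loss="soft_l1"); return s.x,len(Q)
E
python3 - <<'E'
from h import *
for n in("top","scene"):
    im=cv2.imread(f"pics/{n}0.png"); d=np.load(f"pics/{n}0.npy"); P=pts(n,d)
    print(n,"ball",ball(n,im,d,[520,134,193]))
    m=(abs(P[...,2]-110)<6)&(np.hypot(P[...,0]-490,P[...,1]-197)<135)&(d>0)
    c,l,st,_=cv2.connectedComponentsWithStats(m.astype(np.uint8)); k=1+st[1:,4].argmax()
    Q=P[l==k][:,:2].astype(np.float32); 
    (cx,cy),wh,a=cv2.minAreaRect(Q); print("rect",cx,cy,wh,a,"z",P[l==k][:,2].mean(),len(Q))
E
```

```text
top ball (array([527.52120154, 132.8022141 , 191.46095788]), 68)
rect 495.1413879394531 198.68899536132812 (149.8436737060547, 191.68771362304688) 25.544639587402344 z 110.40252005868003 2194
scene ball (array([526.45393234, 131.2247382 , 195.11951131]), 40)
rect 494.8760986328125 200.48471069335938 (149.17987060546875, 210.11802673339844) 25.41452407836914 z 111.33500684808617 578
```

```bash
python3 -m pendant '[[1,0,0,0,8.36],[1,0,0,0,8.36],[1,0,0,0,8.36],[1,0,0,0,8.36],[1,0,0,0,8.36],[1,6,38,0,0],[1,6,38,0,0],[1,6,38,0,0],[1,6,38,0,0],[1,6,38,0,0]]' 50; python3 -m pendant '[[1,7,38,0,0],[1,7,38,0,0],[1,7,38,0,0],[1,7,38,0,0],[1,7,38,0,0],[1,7,38,0,0],[1,7,38,0,0],[1,0,0,0,0],[1,0,0,0,0]]'
```

```text
time: 1.6
tool_pos: [340.9, 393.8, 231.5]
tcp_rot: [-180.0, -0.0, 25.5]
ft_force: [1.0, 0.2, 0.1]
finger_gap: 85.2
time: 2.5
tool_pos: [499.3, 175.5, 231.2]
tcp_rot: [-180.0, 0.0, 25.4]
ft_force: [0.2, -0.1, -0.0]
finger_gap: 85.3
```

```bash
cat >> h.py <<'E'
C=np.array([495.,199.]); A=np.deg2rad(-64.5); X=np.array([np.cos(A),np.sin(A)]); Y=np.array([-X[1],X[0]])
def st():
    s=r.sense(); t=s["tool_pos"]; f=s["ft_force"]
    print("t",round(s["time"],2),"tcp px,py,z",np.round([(t[:2]-C)@X,(t[:2]-C)@Y,t[2]],1),"rpy",np.round(s["tcp_rot"],2),"F px,py,z",np.round([f[:2]@X,f[:2]@Y,f[2]],1),"gap",round(s["finger_gap"],1))
    return s
E
python3 - <<'E'
from h import *
st(); print("ball in pump frame",(np.array([527,132.3])-C)@X,(np.array([527,132.3])-C)@Y)
E
```

```text
t 2.5 tcp px,py,z [ 23.   -6.2 231.2] rpy [-1.7998e+02  1.0000e-02  2.5400e+01] F px,py,z [ 0.2  0.1 -0. ] gap 85.3
ball in pump frame 73.97879356400114 0.16763894208224883
```

```bash
python3 -m pendant '[[1,3,25,0,0],[1,3,25,0,0],[1,0,0,0,0],[1,0,0,20,0],[1,0,0,20,0],[1,0,0,19,0],[0.6,0,0,0,0],[0.6,0,0,0,0],[0.6,0,0,0,0]]' 50
python3 - <<'E'
from h import *
st()
im,d=optics.snapshot("scene"); cv2.imwrite("pics/s1.png",cv2.resize(im[140:260,230:370],None,fx=5,fy=5,interpolation=2))
im,d=optics.snapshot("top"); cv2.imwrite("pics/t1.png",cv2.resize(im[190:300,170:310],None,fx=5,fy=5,interpolation=2))
E
```

```text
time: 3.4
tool_pos: [526.5, 134.4, 173.8]
tcp_rot: [180.0, -0.1, 25.6]
ft_force: [0.2, -0.8, 0.1]
finger_gap: 51.3
t 3.4 tcp px,py,z [ 71.8   0.6 173.8] rpy [ 1.7998e+02 -1.1000e-01  2.5570e+01] F px,py,z [ 0.8 -0.2  0.1] gap 51.3
```

View pics/s1.png

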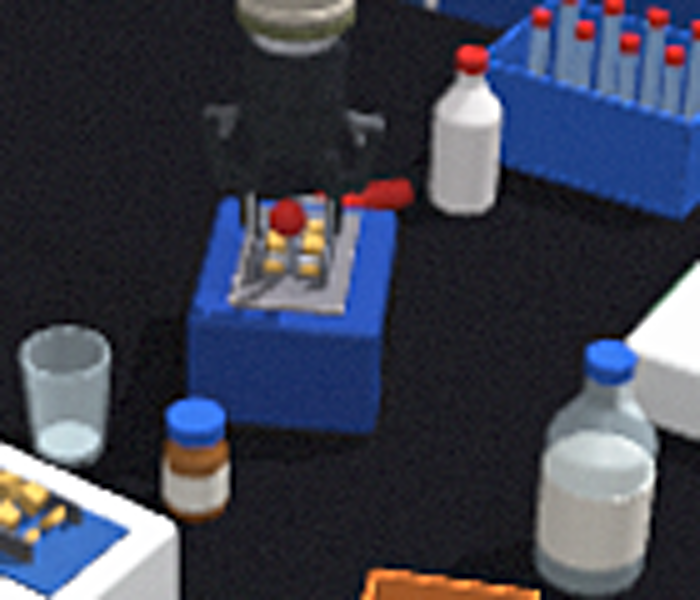

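The picture (a crop) shows the red ball at (288,215) between the finger tips at (250,215) and (333,215). I'll close on it.

```bash
python3 -m pendant '[[0,0,0,0,0],[0,0,0,0,0],[0,0,0,0,0],[0,0,0,0,0],[0,0,0,0,0],[0,0,0,0,0]]' 60; python3 -c "
from h import *
st()"
```

```text
time: 4.1
tool_pos: [526.4, 133.0, 172.9]
tcp_rot: [179.9, -0.0, 25.5]
ft_force: [-2.3, -4.8, 4.9]
finger_gap: 27.3
t 4.1 tcp px,py,z [ 7.310e+01 -1.000e-01  1.729e+02] rpy [ 1.7994e+02 -2.0000e-02  2.5490e+01] F px,py,z [ 3.3 -4.1  4.9] gap 27.3
```

```bash
python3 -m pendant '[[0.5,0,0,0,0],[0.5,0,0,0,0],[0.5,0,0,6,0],[0.5,0,0,0,0],[0,0,0,0,0],[0,0,0,0,0],[0,0,0,0,0],[0,0,0,0,0],[0,0,0,0,0]]' 60; python3 -c "
from h import *
st()"
```

```text
time: 5.0
tool_pos: [525.6, 133.5, 166.0]
tcp_rot: [-180.0, 0.1, 25.5]
ft_force: [-2.6, -1.6, -1.6]
finger_gap: 27.5
t 5.0 tcp px,py,z [ 72.2  -0.6 166. ] rpy [-1.7998e+02  6.0000e-02  2.5520e+01] F px,py,z [ 0.3 -3.  -1.6] gap 27.5
```

```bash
python3 -m pendant '[[0,0,1.35,-1.95,0],[0,0,1.35,-1.95,0],[0,0,1.35,-1.95,0],[0,0,1.35,-1.95,0],[0,0,0,0,0],[0,0,0,0,0]]' 60
python3 - <<'E'
from h import *
st()
for n in("scene","top"):
    im,d=optics.snapshot(n); b=ball(n,im,d,[527,133,200],40); print(n,b,(b[0][:2]-C)@X)
E
```

```text
time: 5.6
tool_pos: [527.3, 129.4, 172.9]
tcp_rot: [-179.9, 0.1, 25.5]
ft_force: [-3.2, 4.1, -8.3]
finger_gap: 27.3
t 5.6 tcp px,py,z [ 76.7  -0.8 172.9] rpy [-1.7988e+02  1.1000e-01  2.5540e+01] F px,py,z [-5.1 -1.1 -8.3] gap 27.3
scene (array([531.2652702 , 125.90933016, 202.68017171]), 44) 81.58316427258019h.py:15: RuntimeWarning: Mean of empty slice.
  s=least_squares(lambda c:np.linalg.norm(Q-c,axis=1)-15,Q.mean(0)-[0,0,8],loss="soft_l1"); return s.x,len(Q)
  ret = um.true_divide(
Traceback (most recent call last):
  File "h.py", line 15, in ball
    s=least_squares(lambda c:np.linalg.norm(Q-c,axis=1)-15,Q.mean(0)-[0,0,8],loss="soft_l1"); return s.x,len(Q)
ValueError: Initial guess is outside of provided bounds
```

```bash
python3 -m pendant '[[0,0,0.6,-0.9,0],[0,0,0,0,0],[0,0,-3.1,-2.3,0],[0,0,-3.1,-2.3,0],[0,0,-4.1,-2.4,0],[0,0,-4.1,-2.3,0],[0,0,-4.2,-2.0,0],[0,0,-4.2,-2.0,0],[0,0,0,0,0]]' 60
python3 - <<'E'
from h import *
st()
for n in("scene",):
    im,d=optics.snapshot(n); b=ball(n,im,d,[515,150,210],45); print(n,b,(b[0][:2]-C)@X)
E
```

```text
time: 6.6
tool_pos: [518.3, 149.2, 188.5]
tcp_rot: [-180.0, 0.0, 25.6]
ft_force: [-4.8, 1.7, -10.6]
finger_gap: 27.1
t 6.6 tcp px,py,z [ 55.   -0.4 188.5] rpy [-1.800e+02  4.000e-02  2.555e+01] F px,py,z [ -3.6  -3.6 -10.6] gap 27.1
scene (array([518.18199066, 145.48221707, 214.86779211]), 45) 58.284467550734725
```

```bash
python3 -m pendant '[[0,0,-4.4,-1.4,0],[0,0,-4.4,-1.2,0],[0,0,-4.8,-1.0,0],[0,0,-4.8,-0.9,0],[0,0,-4.6,-0.7,0],[0,0,0,0,0],[0,0,0,0,0]]' 60
python3 - <<'E'
from h import *
st()
for n in("scene",):
    im,d=optics.snapshot(n); b=ball(n,im,d,[508,170,220],45); print(n,b,(b[0][:2]-C)@X); cv2.imwrite("pics/s2.png",cv2.resize(im[140:260,230:370],None,fx=5,fy=5,interpolation=2))
E
```

```text
time: 7.35
tool_pos: [509.8, 169.6, 195.7]
tcp_rot: [179.9, -0.2, 25.5]
ft_force: [-6.4, -4.4, -0.3]
finger_gap: 27.1
t 7.35 tcp px,py,z [ 32.9   0.7 195.7] rpy [ 1.799e+02 -1.600e-01  2.554e+01] F px,py,z [ 1.2 -7.6 -0.3] gap 27.1
scene (array([510.89302524, 169.44617465, 218.59680151]), 40) 33.516971588693785
```

View pics/s2.png

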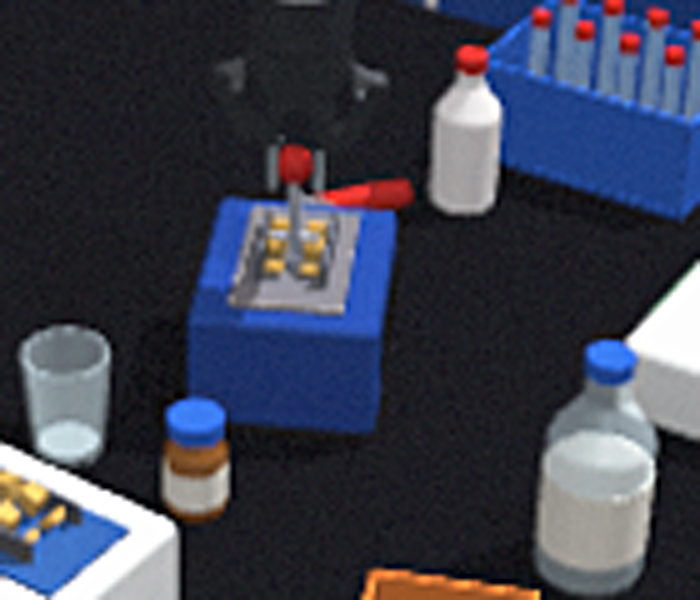

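The ball (295,163) is still between the pads. The lever leans about 0.25 rad, riding on the forward-side land. Next I let go, rise, turn 90° and cage the ball between the fingers along the swing direction.

```bash
python3 -m pendant '[[0.6,0,0,0,0],[0.7,0,0,0,0],[1,0,0,0,0],[1,0,0,0,0],[1,0,0,-20,0],[1,0,0,-20,0],[1,0,0,-5,0],[1,0,0,0,8.2],[1,0,0,0,8.2],[1,0,0,0,8.2]]' 60; python3 -m pendant '[[1,0,0,0,8.2],[1,0,0,0,8.2],[1,0,0,0,8.2],[1,0,0,0,8.2],[1,0,0,0,8.2],[1,0,0,0,8.2],[1,0,0,0,8.2],[1,0,0,0,8],[1,0,0,0,0]]';  python3 - <<'E'
from h import *
st()
for n in("scene","top"):
    im,d=optics.snapshot(n); cv2.imwrite(f"pics/{n}3.png",im)
    try: b=ball(n,im,d,[508,170,220],30); print(n,b,(b[0][:2]-C)@X,(b[0][:2]-C)@Y)
    except Exception as e: print(n,"no ball")
E
```

```text
time: 8.4
tool_pos: [508.9, 169.5, 237.9]
tcp_rot: [180.0, 0.0, 0.6]
ft_force: [-0.3, -0.1, -0.3]
finger_gap: 85.4
time: 9.3
tool_pos: [508.8, 169.5, 237.9]
tcp_rot: [180.0, 0.0, -64.6]
ft_force: [0.1, -1.0, -0.6]
finger_gap: 85.6
t 9.3 tcp px,py,z [ 3.250e+01 -2.000e-01  2.379e+02] rpy [ 1.7998e+02  1.0000e-02 -6.4610e+01] F px,py,z [ 0.9 -0.3 -0.6] gap 85.6
scene (array([510.41695733, 167.75231111, 220.61062203]), 38) 34.84087537512703 0.4626419978182241
top no ballh.py:15: RuntimeWarning: Mean of empty slice.
  s=least_squares(lambda c:np.linalg.norm(Q-c,axis=1)-15,Q.mean(0)-[0,0,8],loss="soft_l1"); return s.x,len(Q)
  ret = um.true_divide(
```

```bash
python3 -m pendant '[[1,0,0,15,0],[1,0,0,15,0],[1,0,0,13,0],[0.47,0,0,0,0],[0.47,0,0,0,0],[0.47,0,0,0,0],[0.47,0,0,0,0],[0.47,0,0,0,0]]' 20
python3 - <<'E'
from h import *
st()
im,d=optics.snapshot("scene"); b=ball("scene",im,d,[508,170,220],30); print(b,(b[0][:2]-C)@X)
E
```

```text
time: 10.2
tool_pos: [509.3, 169.6, 196.2]
tcp_rot: [-179.9, -0.0, -64.5]
ft_force: [-0.2, 0.6, -0.1]
finger_gap: 39.9
t 10.2 tcp px,py,z [ 32.7   0.3 196.2] rpy [-1.7993e+02 -2.0000e-02 -6.4470e+01] F px,py,z [-0.6  0.1 -0.1] gap 39.9
(array([509.81694404, 166.42576534, 220.2101183 ]), 4) 35.77988368420439
```

```bash
python3 -m pendant '[[0.47,-2,0,0,0],[0.47,-2,0,0,0],[0.47,-2,0,0,0],[0.47,-2,0,0,0],[0.47,-2,0,0,0],[0.47,-2,0,0,0],[0.47,-2,0,0,0],[0.47,-2,0,0,0],[0.47,-2,0,0,0]]'; python3 -c "
from h import *
st()"; python3 -m pendant '[[0.47,-1,0,0,0],[0.47,-1,0,0,0],[0.47,-1,0,0,0],[0.47,-1,0,0,0]]'; python3 -c "
from h import *
st()"
```

```text
time: 11.15
tool_pos: [500.8, 186.1, 195.4]
tcp_rot: [180.0, 0.0, -64.5]
ft_force: [0.4, 0.2, 0.2]
finger_gap: 40.4
t 11.15 tcp px,py,z [ 14.1  -0.3 195.4] rpy [ 1.7998e+02  3.0000e-02 -6.4470e+01] F px,py,z [-0.   0.5  0.2] gap 40.4
time: 11.55
tool_pos: [499.1, 189.6, 195.2]
tcp_rot: [180.0, 0.0, -64.5]
ft_force: [0.1, 0.4, 0.4]
finger_gap: 40.1
t 11.55 tcp px,py,z [ 10.2  -0.3 195.2] rpy [ 1.7997e+02  2.0000e-02 -6.4470e+01] F px,py,z [-0.3  0.2  0.4] gap 40.1
```

Run:
```python
from h import *
im,d=optics.snapshot("scene"); P=pts("scene",d)
try: b=ball("scene",im,d,[500,190,218],30); print(b,(b[0][:2]-C)@X)
except Exception: print("none")
im2,d=optics.snapshot("top")
a=cv2.resize(im[150:240,250:350],(400,360),interpolation=2);c=cv2.resize(im2[190:280,170:270],(400,360),interpolation=2)
cv2.imwrite("pics/4.png",np.hstack([a,c]))
```

```text
(array([502.5417269 , 188.99553254, 222.20773135]), 4) 12.27668222610228
```

View pics/4.png

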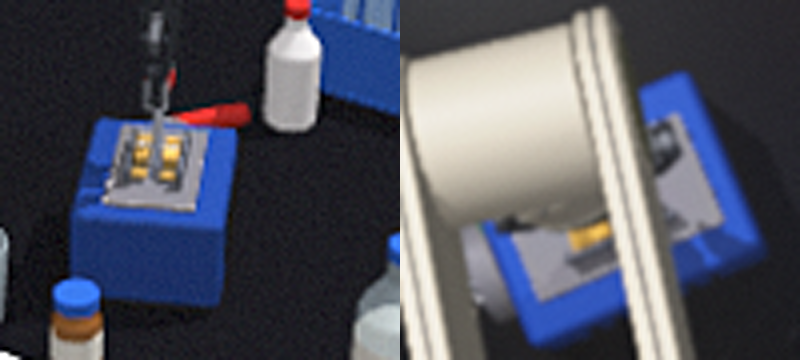

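The left crop shows the finger at (157,90) hiding the ball, with the rod below it at (157,140), so the lever has moved along. I'll carry on slowly.

```bash
S='from h import *
st()'; python3 -m pendant '[[0.47,-1,0,0,0],[0.47,-1,0,0,0],[0.47,-1,0,0,0]]' >/dev/null; python3 -c "$S";  python3 -m pendant '[[0.47,-1,0,0,0],[0.47,-1,0,0,0],[0.47,-1,0,0,0]]'>/dev/null; python3 -c "$S"
```

```text
t 11.95 tcp px,py,z [  7.5  -0.2 195.5] rpy [180.     0.   -64.48] F px,py,z [-0.2  0.2 -0.2] gap 40.4
t 12.25 tcp px,py,z [  4.5  -0.2 195.5] rpy [-180.     -0.    -64.48] F px,py,z [ 0.   0.4 -0.2] gap 40.1
```

```bash
S='from h import *
st()'; for i in 1; do python3 -m pendant '[[0.47,-1,0,0,0],[0.47,-1,0,0,0],[0.47,-1,0,0,0]]' >/dev/null; python3 -c "$S";  python3 -m pendant '[[0.47,-1,0,0,0],[0.47,-1,0,0,0],[0.47,-1,0,0,0]]'>/dev/null; python3 -c "$S"; done
python3 - <<'E'
from h import *
im,d=optics.snapshot("scene"); P=pts("scene",d); m=red(im)&(d>0)&(np.linalg.norm(P-[497,195,215],axis=-1)<60)
print(np.argwhere(m)[:10],np.round(P[m][:10]))
E
```

```text
t 12.55 tcp px,py,z [  1.5  -0.2 195.5] rpy [180.    -0.   -64.48] F px,py,z [ 0.1 -0.2  0.5] gap 39.7
t 12.85 tcp px,py,z [-1.500e+00 -1.000e-01  1.956e+02] rpy [-1.7999e+02 -1.0000e-02 -6.4480e+01] F px,py,z [-0.2  0.6 -0.1] gap 40.2
[[167 293]
 [168 293]
 [169 293]
 [170 293]] [[502. 212. 220.]
 [508. 203. 221.]
 [509. 200. 218.]
 [512. 197. 216.]]
```

```bash
S='from h import *
st()';  python3 -m pendant '[[0.47,-1,0,0,0],[0.47,-1,0,0,0]]' >/dev/null; python3 -c "$S";  python3 -m pendant '[[0.47,-1,0,0,0],[0.47,-1,0,0,0]]'>/dev/null; python3 -c "$S"
python3 - <<'E'
from h import *
im,d=optics.snapshot("scene"); cv2.imwrite("pics/5.png",cv2.resize(im[140:220,250:350],(800,600),interpolation=2))
E
```

```text
t 13.1 tcp px,py,z [-3.300e+00 -1.000e-01  1.956e+02] rpy [-1.7999e+02 -2.0000e-02 -6.4480e+01] F px,py,z [2.2 0.7 1.7] gap 40.2
t 13.3 tcp px,py,z [-4.400e+00 -1.000e-01  1.957e+02] rpy [-1.7999e+02 -1.1000e-01 -6.4510e+01] F px,py,z [ 8.5 -1.1  1.3] gap 40.4
```

View pics/5.png

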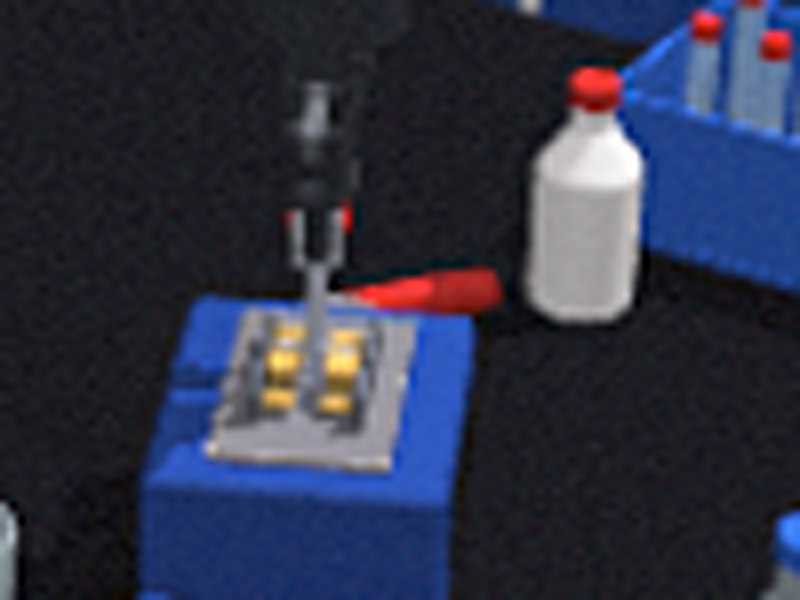

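The ball shows red on both sides of the finger at (290,215) and (347,215), and the rod stands upright. The 8.5 N means a sideways stop. I'll back off and check gently from the other side.

```bash
S='from h import *
st()';  python3 -m pendant '[[0.47,3,0,0,0],[0.47,3,0,0,0],[0.47,2,0,0,0],[0.47,0,0,0,0]]' >/dev/null; python3 -c "$S";  python3 -m pendant '[[0.47,1,0,0,0],[0.47,1,0,0,0],[0.47,1,0,0,0]]'>/dev/null; python3 -c "$S"; python3 -m pendant '[[0.47,1,0,0,0],[0.47,1,0,0,0]]'>/dev/null; python3 -c "$S"
```

```text
t 13.75 tcp px,py,z [  2.6  -0.2 195.4] rpy [ 1.7999e+02  2.0000e-02 -6.4490e+01] F px,py,z [0.6 0.8 0.7] gap 40.3
t 14.05 tcp px,py,z [  5.6  -0.2 195.5] rpy [180.     0.   -64.47] F px,py,z [0.8 0.1 0.2] gap 40.0
t 14.25 tcp px,py,z [  7.6  -0.2 195.5] rpy [-180.      0.    -64.47] F px,py,z [-0.1  0.1 -0.4] gap 40.2
```

```bash
S='from h import *
st()';  python3 -m pendant '[[0.47,1,0,0,0],[0.47,1,0,0,0]]' >/dev/null; python3 -c "$S";  python3 -m pendant '[[0.47,1,0,0,0],[0.47,1,0,0,0]]'>/dev/null; python3 -c "$S"
```

```text
t 14.45 tcp px,py,z [ 9.600e+00 -1.000e-01  1.956e+02] rpy [-179.99    0.    -64.47] F px,py,z [-1.2  0.1  0.5] gap 40.1
t 14.65 tcp px,py,z [ 1.160e+01 -1.000e-01  1.955e+02] rpy [-179.99    0.    -64.48] F px,py,z [-1.3 -0.3  0.1] gap 40.6
```

```bash
S='from h import *
st()';  python3 -m pendant '[[0.47,1,0,0,0]]' >/dev/null; python3 -c "$S";  python3 -m pendant '[[0.47,1,0,0,0]]'>/dev/null; python3 -c "$S"
```

```text
t 14.75 tcp px,py,z [ 1.260e+01 -1.000e-01  1.955e+02] rpy [-180.      0.    -64.48] F px,py,z [-1.1 -0.2  0.2] gap 40.1
t 14.85 tcp px,py,z [ 1.370e+01 -1.000e-01  1.955e+02] rpy [-180.     -0.    -64.48] F px,py,z [-0.4 -0.3  0.9] gap 40.3
```

```bash
S='from h import *
st()';  python3 -m pendant '[[0.47,1,0,0,0]]' >/dev/null; python3 -c "$S";  python3 -m pendant '[[0.47,1,0,0,0]]'>/dev/null; python3 -c "$S"
```

```text
t 14.95 tcp px,py,z [ 1.440e+01 -1.000e-01  1.955e+02] rpy [-1.800e+02  2.000e-02 -6.447e+01] F px,py,z [-3.8 -0.4  2.1] gap 39.9
t 15.05 tcp px,py,z [ 1.490e+01 -1.000e-01  1.955e+02] rpy [-1.800e+02  7.000e-02 -6.446e+01] F px,py,z [-6.4  0.6  1. ] gap 40.0
```

It stops on both sides with about 6–7 mm of play, which matches ±0.025 rad at 125 mm. The pin is in the notch. I'll centre, open, rise clear and check by picture.

```bash
python3 -m pendant '[[0.47,-5,0,0,0],[0.47,-5,0,0,0],[1,0,0,0,0],[1,0,0,0,0],[1,0,0,0,0],[1,0,0,-20,0],[1,0,0,-30,0],[1,0,0,-40,0],[1,0,0,-40,0],[1,0,0,0,0]]'; python3 -m pendant '[[1,0,40,0,0],[1,0,40,0,0],[1,0,40,0,0],[1,0,40,0,0],[1,0,0,0,0],[1,0,0,0,0]]'
python3 - <<'E'
from h import *
st(); ims=[]
for n in("scene","top"):
    im,d=optics.snapshot(n); ims.append(im)
    try: b=ball(n,im,d,[495,199,213],35); print(n,b,(b[0][:2]-C)@X,(b[0][:2]-C)@Y)
    except Exception: print(n,"no ball")
    print([(np.round(x["at"]),round(x["score"],2)) for x in optics.search_frame(n,"white_knob")][:2])
cv2.imwrite("pics/6.png",np.hstack([cv2.resize(ims[0][150:280,200:350],(400,347),interpolation=2),cv2.resize(ims[1][160:300,170:320],(400,347),interpolation=2)]))
E
```

```text
time: 16.05
tool_pos: [499.7, 194.4, 332.9]
tcp_rot: [-179.4, -0.1, -64.5]
ft_force: [-0.4, 1.2, 0.6]
finger_gap: 85.0
time: 16.65
tool_pos: [352.8, 124.8, 325.8]
tcp_rot: [-179.9, -0.0, -64.5]
ft_force: [-0.4, 0.0, 0.7]
finger_gap: 85.5
t 16.65 tcp px,py,z [   5.8 -160.3  325.8] rpy [-1.7987e+02 -3.0000e-02 -6.4520e+01] F px,py,z [-0.2 -0.4  0.7] gap 85.5
scene (array([496.94992778, 192.43071829, 217.94599686]), 43) 6.76880254658393 -1.0681725573342045
[(array([ 454., -202.,  186.]), 0.68)]
top (array([497.99608799, 193.40261115, 214.12003139]), 75) 6.341969932635992 0.29448691238225244
[(array([ 447., -201.,  192.]), 0.65)]
```

View pics/6.png

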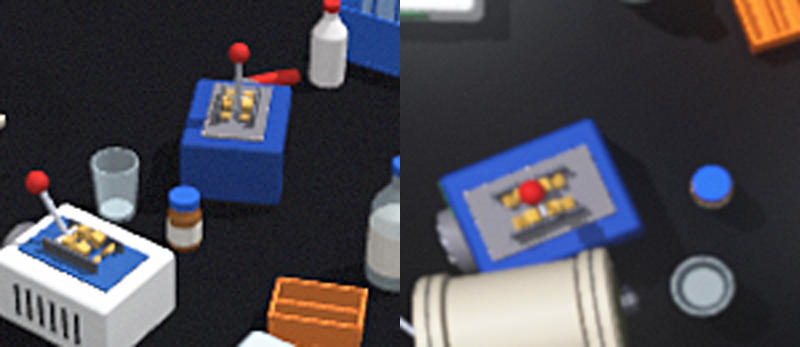

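The blue lever stands upright with its ball at (238,53) in the left half and (531,192) in the right. The white lever and bystanders are where they were. After correcting for camera bias the ball height is about 215 mm, which is seated; on a land it would be about 222.

```bash
python3 -c "
from bench import hand_in
print(hand_in())"
```

```text
the job is handed in; nothing more can be done
None
```

I stopped the blue pump: its lever is seated in the off notch and released, and the job was handed in at about 17 s. I drew the lever out of the forward end, swung it to about 0.25 rad and let go on the land. Then I nudged the ball between the open fingers until the pin dropped in.

**Off notch:**
- The lever stopped against 8.5 N one way and 6.4 N the other, with about 7 mm of play, which matches the notch.
- With the arm clear, the two cameras put the ball at about 214 and 218 mm. Corrected for each camera's error at the start, both give about 215 mm, the seated height; riding on a land it would be about 222 mm.
- The lean is about 0.05 rad, and the lever never went near reverse.

**White pump and bystanders:** the white knob was found within a few mm of where it started. In the last picture, the bystanders in view look upright and unmoved; I did not measure them, and the dish stack was outside that crop.

**Uncertain readings:** the gripper read 27 mm across the 30 mm ball. Wrist force while sliding on the land was near zero instead of the 1 to 3 N expected. Neither affected the result.

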